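# Hold a reactor head over its flange for bolting

## Task

Pick up the steel reactor head from its ring stand by the upright block in its middle, carry it upright to the heated reactor, let its stirrer down into the vessel, and hold the head there, level and still, about 10 mm above the vessel's flange with its four bolt holes lined up over the four threaded holes, so that I can start the screws. Any of the four ways round that lines the holes up is fine, but do not let the head knock against or come down on the reactor, and leave the glassware, bottles and tool around it where they are. Finish while still holding the head in that position: do not lower it, do not let go.

Things in the scene. Friction and masses are not known exactly. Their poses are not given: they have to be found in the camera images.
- head_grip (a point): Centre of the upright aluminium block in the middle of the head, 40 mm above the underside of the head's plate. The block is 34 mm along the head's x and 30 mm along its y (grip these y faces; 40 mm free beside each), from 8 to 62 mm above the underside; a round cap on it ends at 78 mm. z is up. On the plate stand a valve at x +38 mm, 48 mm high, and a gauge at x -39 mm, 54 mm high.
- head_face (a point): Centre of the underside of the head's plate, axes as head_grip: steel disc 112 mm wide, 8 mm thick, with four 12 mm through holes at x, y = +-31.1 mm. Below it hang a stirrer, 30 mm wide, down to 56 mm, and a thin rod at x -18 mm, down to 48 mm. At the start the underside rests on the stand's ring, 80 mm above the bench.
- head_hole0 (a point): Centre of the head's bolt hole at x, y = +31.1, +31.1 mm, on the plate's underside. Axes as the head.
- head_hole1 (a point): Centre of the head's bolt hole at x, y = -31.1, +31.1 mm, on the plate's underside. Axes as the head.
- head_hole2 (a point): Centre of the head's bolt hole at x, y = -31.1, -31.1 mm, on the plate's underside. Axes as the head.
- head_hole3 (a point): Centre of the head's bolt hole at x, y = +31.1, -31.1 mm, on the plate's underside. Axes as the head.
- head: The reactor head, loose, 0.6 to 0.9 kg, mass close to its middle axis; origin and axes are those of head_face.
- head_stand: Fixed stand in which the head waits: a round base 104 mm across, three pillars and a flat ring (opening 62 mm, outside 86 mm) whose top is 80 mm above the bench. Origin: centre of the underside, on the bench.
- reactor: Fixed reactor: a round white heater 140 mm across with a steel vessel in it, and a grey control unit on its +x side, 78 mm high, reaching 112 mm from the axis. Origin: on the vessel's axis, on the bench; z up.
- flange (a point): Centre of the top face of the vessel's flange, 112 mm above the bench, axes as the reactor. The flange is a steel ring 112 mm wide; the vessel's opening is 52 mm wide and over 80 mm deep. A white gasket ring stands 1.5 mm proud round the opening. Four threaded holes, 5 mm wide, lie at x, y = +-31.1 mm.
- vessel_hole0 (a point): Mouth of the flange's threaded hole at x, y = +31.1, +31.1 mm of the reactor. Axes as the reactor.
- vessel_hole1 (a point): Mouth of the flange's threaded hole at x, y = -31.1, +31.1 mm of the reactor. Axes as the reactor.
- vessel_hole2 (a point): Mouth of the flange's threaded hole at x, y = -31.1, -31.1 mm of the reactor. Axes as the reactor.
- vessel_hole3 (a point): Mouth of the flange's threaded hole at x, y = +31.1, -31.1 mm of the reactor. Axes as the reactor.
- beaker: Bystander: glass beaker, 70 mm wide, 95 mm high, loose on the bench. Origin: centre of its underside.
- flask: Bystander: conical glass flask, 82 mm wide, 128 mm high, loose. Origin: centre of its underside.
- dropper: Bystander: brown dropper bottle, 40 mm wide, 107 mm high, loose, standing between the reactor and the stand. Origin: centre of its underside.
- screw_dish: Bystander: shallow glass dish, 76 mm wide, 16 mm high, with the cap screws in it, loose. Origin: centre of its underside.
- hex_key: Bystander: T-handled hex key lying on the bench, grey grip 80 mm along its y, shank 116 mm along its x, 16 mm high, loose. Origin: under the middle of the grip.
- wash_bottle: Bystander: white wash bottle, 60 mm wide, 180 mm high, loose. Origin: centre of its underside.
Things that resemble listed ones, but are neither listed nor needed, are in the scene too. Leave any green look-alike of the head alone. Leave any turquoise look-alike of the head_stand alone.

How it is judged:
By the outcome, as a careful person would: the job done as asked, in the order asked, and still so for the second after the job is handed in, while the arm keeps its last pose, push and grip.
It also fails if it takes over 48 s, if anything falls off the work surface, if the arm or the gripper's body presses on something with over 40 N, if the wrist force passes 120 N, or if a joint passes its speed limit or range.

## Robot

A 6-joint arm with a two-finger parallel gripper is mounted at the origin on the work surface. World frame = base frame: x ahead of the robot, y to its left, z up, the work surface at z = 0. Lengths are in mm, angles in rad, forces in N, time in s.
With the tool pointing down it reaches from about 275 to 1000 mm from the base axis. Payload 8.4 kg.
Tool frame: the origin (TCP) lies at the centre of the arm's flange, where the gripper is bolted on; the fingertips stand 173 mm ahead of it and the grasp point (between the pads) lies 155 mm ahead of it (r.nose_length is the distance from the TCP to the fingertips, in mm); z points along the fingers, y is the direction in which the jaws open and shut (so a half turn about z gives the same grasp; the last joint's range is limited). The gripper opens to 85 mm and grips with 20 to 120 N. Pads are 22 mm wide; open, the fingers measure 114 mm over their backs; the gripper's body (76 mm by 85 mm) begins 54 mm behind the grasp point. The pads swing forward as they close: fully open they stand 13 mm farther back than shut.
Start: joints at [1.225, 0.353, 1.633, -0, 1.155, -0.002], TCP at [210.666, 588.43, 404.681] pointing down, gripper open.
Joint ranges: [-2.63, 2.63], [-0.92, 2.1], [0.06, 2.66], [-1.3, 4.44], [0, 2.69], [-3.02, 3.02]. Speed limits (rad/s): [2.22, 2.22, 2.79, 3.14, 3.14, 3.14].

## Interface

Orientations are given as [roll, pitch, yaw] about the fixed x, y, z axes, in that order (R = Rz(yaw) Ry(pitch) Rx(roll)).
In Python, from rig import r, grab_frame, workorder gives the robot as it stands.
- The arm moves only by the tool carry_out, never from a script. Its argument "steps" is a list that holds one entry, the list of rows, each a list of 5 numbers: the opening in per cent of the stroke, from 0 (shut) to 100 (fully open), then the shift along the tool's x, y, z in m, then the turn about the tool's z in degrees. In form: [[[jaw, x, y, z, spin], ...]]. A call has 1 to 8 rows; each row is the pose to reach, as a shift and turn from the pose measured when the call began, along the tool's axes at that moment; what a row does not reach only later rows make up. A row lasts 1/10 s, in which the tool goes at most 50 mm and 8.59 degrees, less where a joint would pass 70% of its speed; a pose out of reach is approached as far as the arm can. A call with a gripper value outside its range is refused whole. The fingers move at their own pace and stop on an object; "squeeze" is the grip in N (left out, the last holds). Time passes only in rows, so rows that repeat a pose let the fingers close. It gives the time, the measured TCP pose, the force and the opening at its end, in the units of the state.
- r.sense(): the state, without advancing time (a new reading comes with each control period).
- grab_frame(name): name is "side" or "top"; returns a dict with "image" (384x512x3 uint8, red, green, blue), "intrinsics" (3x3 intrinsics, pixels), "D" ([k1, k2, p1, p2, k3] as OpenCV has them; the pictures are not rectified), "eye" and "rotation" of the camera in the world. Camera axes: x right, y up, looking along -z (the intrinsics and any distortion apply to the point x, -y, -z); pixel columns grow to the right and rows downward; lengths in mm; the calibration is good to about 2 mm. A picture is of the moment at which its call begins. There is no depth.
- workorder.sign_off(): hands the job in, once; it reports no verdict.
The state is a dict: "clock": time; "qpos": joint angles; "qvel": joint speeds; "joint_efforts": joint torques, N m; "eef_pos": TCP position; "tcp_rot": TCP orientation; "contact_force": force on the tool from outside, world axes, zero at the start; "wrist_torque": the same for the moment, N m; "opening": opening from 0.0 (shut) to 1.0 (fully open).
Only numpy, scipy, OpenCV 4.12 (cv2) and the standard library are available. Lean on these libraries where they do the work, as an engineer would, in place of code of your own. Each camera call takes 0.05 s, during which the arm holds its last target.

## Working session

There is one attempt and no reset: what is moved stays moved. The work goes in short steps, Python scripts to look and compute and a tool call to move; the robot and the scene stay as the last step left them, time stands still between calls to the robot, and variables do not carry over. Pictures are saved under pics/ and viewed, and the job is handed in when it is done.

Besides the shell and the picture viewer there is one more tool, called in YAML: its name, and indented under it one key for each argument. carry_out: Moves the arm, as the interface text tells. Its arguments: {"type":"object","properties":{"steps":{"type":"array","items":{"type":"array","items":{"type":"array","items":{"type":"number"}}}},"squeeze":{"type":"number"}},"required":["steps"]}

```bash
mkdir -p pics; ls
cat > h.py <<'E'
import numpy as np,cv2,pickle
def save(n,tag):
    from rig import grab_frame
    f=grab_frame(n); pickle.dump(f,open(f'pics/{tag}.pkl','wb'))
    cv2.imwrite(f'pics/{tag}.png',cv2.cvtColor(np.array(f['image']),cv2.COLOR_RGB2BGR)); return f
def load(tag): return pickle.load(open(f'pics/{tag}.pkl','rb'))
def ray(f,p):
    u=cv2.undistortPoints(np.array(p,float).reshape(-1,1,2),np.array(f['intrinsics'],float),np.array(f['D'],float)).reshape(-1,2)
    d=np.c_[u[:,0],-u[:,1],-np.ones(len(u))]@np.array(f['rotation']).T
    return np.array(f['eye'],float),d
def onz(f,p,z):
    e,d=ray(f,p); t=(z-e[2])/d[:,2]; return e+d*t[:,None]
def proj(f,P):
    c=(np.atleast_2d(P)-np.array(f['eye']))@np.array(f['rotation'])
    c=c*np.array([1,-1,-1]); 
    return cv2.projectPoints(c.reshape(-1,1,3),np.zeros(3),np.zeros(3),np.array(f['intrinsics'],float),np.array(f['D'],float))[0].reshape(-1,2)
def crop(tag,x0,y0,x1,y1,k,out):
    im=cv2.imread(f'pics/{tag}.png')[y0:y1,x0:x1]; cv2.imwrite(f'pics/{out}.png',cv2.resize(im,None,fx=k,fy=k,interpolation=cv2.INTER_CUBIC))
E
python3 - <<'E'
from h import *
from rig import r
for n in('top','side'):
    f=save(n,n+'0'); print(n,f['eye'],np.round(f['rotation'],3).tolist(),f['intrinsics'],f['D'])
print(r.sense(), r.nose_length)
E
```

```text
pics
top [ 515.74732054   97.73051522 1101.98371991] [0.021, -0.003, -1.574] [[372.69299147   0.         259.07996455]
 [  0.         372.69299147 191.41299404]
 [  0.           0.           1.        ]] [-0.03410976  0.          0.          0.          0.        ]
side [ 232.9395991  -697.34539475  749.73906516] [0.892, 0.003, -0.394] [[429.94308323   0.         248.0959944 ]
 [  0.         429.94308323 189.11538453]
 [  0.           0.           1.        ]] [-0.08596757  0.          0.          0.          0.        ]
{'clock': 0.1, 'qpos': array([ 1.22463400e+00,  3.53592823e-01,  1.63410502e+00,  1.46583321e-05,
        1.15518963e+00, -2.38958005e-03]), 'qvel': array([ 0.00082872, -0.00089019, -0.00292653, -0.00088668,  0.00017273,
        0.00157764]), 'joint_efforts': array([-2.13193925e-03, -6.06359339e+01, -3.42823541e+01, -2.41194011e-04,
        3.86489774e-03, -3.03451566e-05]), 'eef_pos': array([210.56555902, 588.22032373, 404.00853843]), 'tcp_rot': array([-3.14029787e+00, -1.64968546e-05,  2.79781397e+00]), 'contact_force': array([-0.35956457,  1.21666868,  0.77578565]), 'wrist_torque': array([-0.04142334,  0.0035934 ,  0.01710969]), 'opening': 1.0012464977347928} 173.4
```

Rotations are rpy; fixing that helper.

```bash
python3 - <<'E'
s=open('h.py').read()
s=s.replace("np.array(f['rotation'])","RM(f)")
s=s.replace("def ray","from scipy.spatial.transform import Rotation as Ro\ndef RM(f): return Ro.from_euler('xyz',f['rotation']).as_matrix()\ndef ray",1)
open('h.py','w').write(s)
E
python3 -c "
from h import *
for n in('top','side'): crop(n+'0',0,0,512,384,1.5,n+'0b')"
```

```text
(no output)
```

View pics/top0b.png

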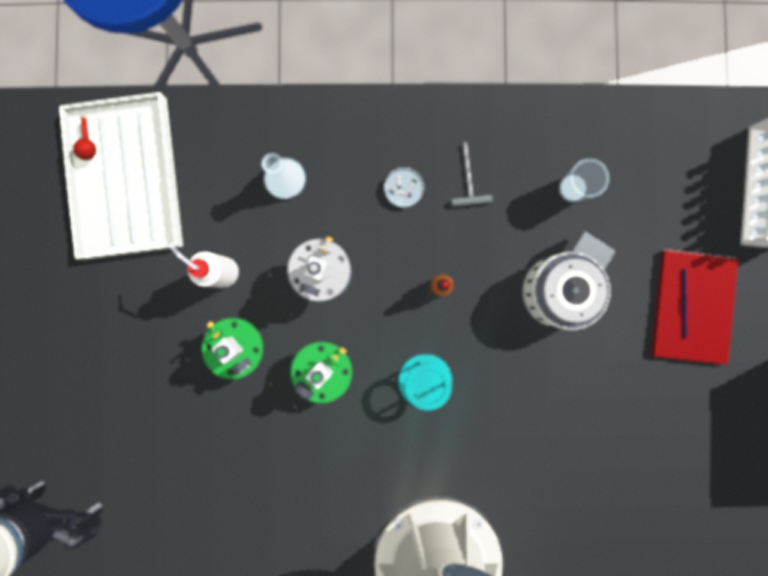

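View pics/side0b.png

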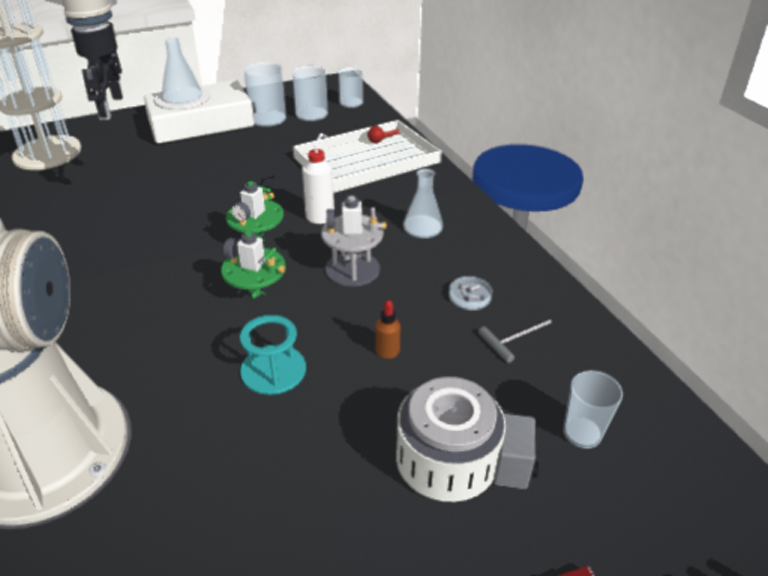

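The top view shows three head-like objects: steel at about (212,180), green at (155,232) and green at (214,248) (original pixels). Only the steel one, on the grey ring stand, fits. The turquoise stand at (283,255) is a look-alike. The reactor is at about (382,194). I'll confirm this in enlarged crops.

```bash
python3 -c "
from h import *
crop('top0',180,150,245,210,10,'c1')
crop('top0',335,145,425,230,8,'c2')
crop('side0',200,120,270,200,7,'c3')
crop('side0',255,240,365,340,7,'c4')"
```

```text
(no output)
```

View pics/c1.png

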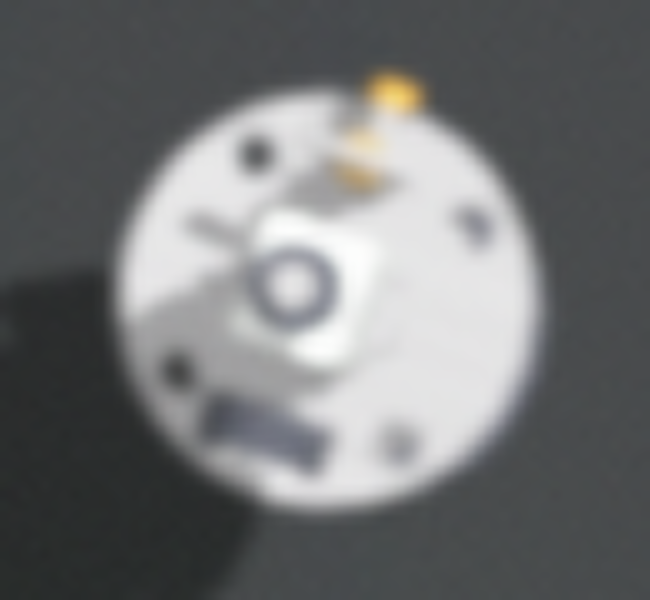

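View pics/c2.png

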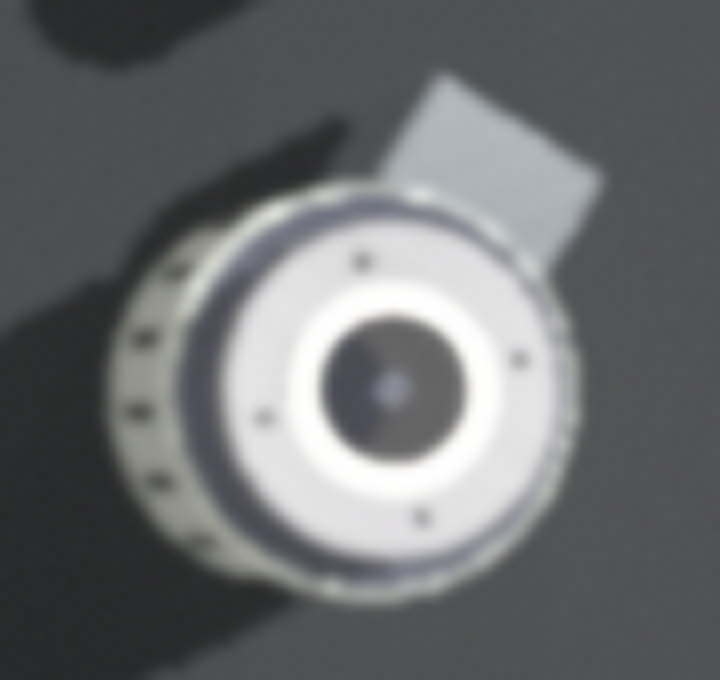

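View pics/c3.png

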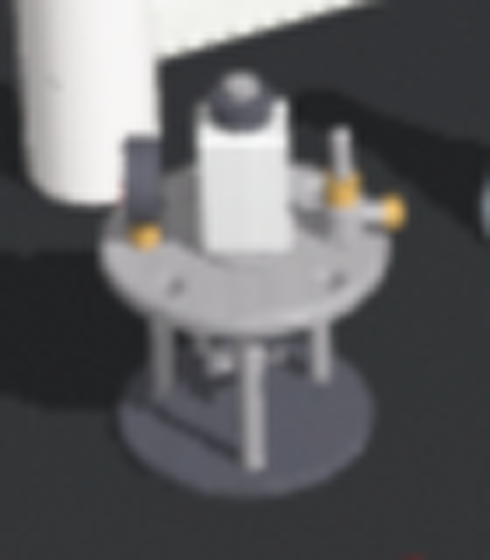

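View pics/c4.png

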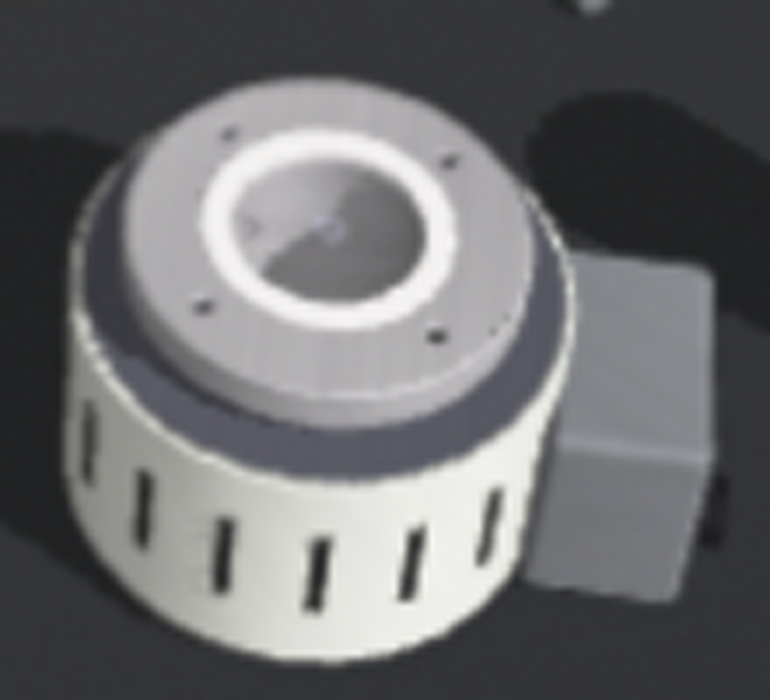

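The crops confirm it: the steel head on the grey stand has four dark holes, a valve with orange at the image top, and a dark gauge at the image bottom. The reactor's flange shows four holes in both views. Next I measure.

```bash
cat >> h.py <<'E'
def refine(tag,pts,w=3):
    g=cv2.cvtColor(cv2.imread(f'pics/{tag}.png'),cv2.COLOR_BGR2GRAY).astype(float); out=[]
    for x,y in pts:
        for _ in range(3):
            xi,yi=int(round(x)),int(round(y)); yy,xx=np.mgrid[yi-w:yi+w+1,xi-w:xi+w+1]
            s=g[yi-w:yi+w+1,xi-w:xi+w+1]; m=np.clip(np.percentile(s,75)-12-s,0,None)
            x,y=(m*xx).sum()/m.sum(),(m*yy).sum()/m.sum()
        out.append((x,y))
    return np.array(out)
def tri(fa,pa,fb,pb):
    ea,da=ray(fa,pa); eb,db=ray(fb,pb); o=[]
    for a,b in zip(da,db):
        a/=np.linalg.norm(a); b/=np.linalg.norm(b)
        t=np.linalg.lstsq(np.c_[a,-b],eb-ea,rcond=None)[0]; p,q=ea+a*t[0],eb+b*t[1]
        o.append(np.r_[(p+q)/2,np.linalg.norm(p-q)])
    return np.array(o)
def sq(P): # centre, mean angle of square corners (mod 90), radii
    c=P[:,:2].mean(0); d=P[:,:2]-c; a=np.degrees(np.arctan2(d[:,1],d[:,0]))
    z=np.exp(4j*np.radians(a)).mean(); return c,np.degrees(np.angle(z))/4, np.hypot(*d.T),a
E
python3 - <<'E'
from h import *
np.set_printoptions(precision=1,suppress=True)
cv=lambda L,k,o:(np.array(L)+.5)/k-.5+np.array(o)
T,S=load('top0'),load('side0')
h=cv([(255,155),(473,225),(400,445),(180,372)],10,(180,150)); hr=refine('top0',h)
print(h-hr)
for p in(h,hr):print('head',onz(T,p,88),sq(onz(T,p,88)))
vt=cv([(361,262),(520,360),(422,517),(264,417)],8,(335,145)); vtr=refine('top0',vt,2)
vs=cv([(230,134),(449,161),(437,337),(203,307)],7,(255,240)); vsr=refine('side0',vs,2)
print(vt-vtr,vs-vsr)
for n,f,p in(('T',T,vtr),('S',S,vsr)): print(n,onz(f,p,112),sq(onz(f,p,112)))
# side orders: match
A=onz(T,vtr,112);B=onz(S,vsr,112)
idx=[np.argmin(np.hypot(*(B-a)[:,:2].T)) for a in A]; print(idx); print(tri(T,vtr,S,vsr[idx]))
E
```

```text
[[-0.1  0.1]
 [-3.7  1.9]
 [-2.3 -3.5]
 [-0.3 -0.7]]
head [[609.6 241.4  88. ]
 [590.3 182.   88. ]
 [530.4 201.9  88. ]
 [550.4 261.8  88. ]] (array([570.2, 221.8]), np.float64(26.51928866133213), array([44. , 44.6, 44.5, 44.6]), array([  26.5,  -63.2, -153.4,  116.2]))
head [[609.9 241.2  88. ]
 [595.5 171.9  88. ]
 [520.9 195.7  88. ]
 [548.7 260.9  88. ]] (array([568.8, 217.4]), np.float64(27.433359506458544), array([47.5, 52.8, 52.6, 47.9]), array([  30. ,  -59.5, -155.6,  114.8]))
[[-0.1  0.1]
 [ 0.1  0.1]
 [ 0.1 -0.1]
 [-0.  -0.1]] [[ 0.2 -0. ]
 [-0.1 -0.1]
 [ 0.   0.1]
 [-0.1 -0. ]]
T [[ 573.7 -228.3  112. ]
 [ 540.8 -281.1  112. ]
 [ 488.1 -247.5  112. ]
 [ 521.6 -194.9  112. ]] (array([ 531. , -237.9]), np.float64(12.619973142033608), array([43.7, 44.2, 44. , 44.1]), array([  12.7,  -77.2, -167.4,  102.4]))
S [[ 522.1 -197.9  112. ]
 [ 574.4 -231.2  112. ]
 [ 541.  -283.2  112. ]
 [ 488.5 -250.4  112. ]] (array([ 531.5, -240.7]), np.float64(12.545713141222963), array([43.8, 44. , 43.6, 44.1]), array([ 102.4,   12.5,  -77.4, -167.2]))
[np.int64(1), np.int64(2), np.int64(3), np.int64(0)]
[[ 574.6 -229.4  109.9    1.8]
 [ 541.3 -281.9  110.3    1. ]
 [ 488.7 -248.6  109.7    1.4]
 [ 522.3 -195.9  109.8    1.6]]
```

```bash
cat >> h.py <<'E'
def shift(s,target,yawdeg):
    # world TCP target -> tool shift m and spin deg (world tool-x yaw wanted)
    R=Ro.from_euler('xyz',s['tcp_rot']).as_matrix()
    d=R.T@(np.array(target)-s['eef_pos'])/1000
    y=np.degrees(s['tcp_rot'][2]); return np.round(d,4),round(-((yawdeg-y+180)%360-180),2)
E
python3 - <<'E'
from h import *
from rig import r
np.set_printoptions(precision=2,suppress=True)
T,S=load('top0'),load('side0')
c,a=np.array([570.2,221.8]),np.radians(-18.5)
Rz=np.array([[np.cos(a),-np.sin(a)],[np.sin(a),np.cos(a)]])
hs=[(31.1,31.1),(-31.1,31.1),(-31.1,-31.1),(31.1,-31.1)]
W=np.array([np.r_[c+Rz@h,88] for h in hs])
print('pred side',proj(S,W)); 
p=(np.array([(177,287),(337,280)])+.5)/7-.5+np.array([200,120]); print(p,onz(S,p,88))
# block cap top z=158 and wash bottle
print('cap',onz(T,[((292+.5)/10+179.5,(289+.5)/10+149.5)],158))
print('bottle top', onz(T,[(199/1.5,268/1.5)],178), 'side base',onz(S,[(320/1.5,214/1.5)],0),onz(S,[(316/1.5,155/1.5)],178))
s=r.sense()
for z in(330,275): print(shift(s,(570.2,221.8,z),161.5))
E
```

```text
pred side [[244.4  146.48]
 [222.17 147.4 ]
 [222.71 160.16]
 [245.87 159.16]]
[[224.86 160.57]
 [247.71 159.57]] [[535.48 198.15  88.  ]
 [593.65 178.76  88.  ]]
cap [[569.02 222.07 158.  ]]
bottle top [[567.98 409.12 178.  ]] side base [[575.98 425.76   0.  ]] [[554.28 357.21 178.  ]]
(array([-0.46, -0.22,  0.07]), np.float64(-1.2))
(array([-0.46, -0.22,  0.13]), np.float64(-1.2))
```

The side view puts the head about 3 mm from where the top view does, which is within the calibration error. I use the mean, (572,220). The wash bottle is at about (572,415), well clear.

Run:
```python
from h import *
from rig import r
s=r.sense()
for z in(350,272): print(shift(s,(572,220,z),161.5))
```

```text
(array([-0.4644, -0.2248,  0.0543]), np.float64(-1.2))
(array([-0.4644, -0.2247,  0.1323]), np.float64(-1.2))
```

carry_out:
  steps:
    - [[100,-0.035,-0.017,0,-1.2],[100,-0.08,-0.038,0,-1.2],[100,-0.125,-0.06,0,-1.2],[100,-0.17,-0.08,0,-1.2],[100,-0.215,-0.102,0.005,-1.2],[100,-0.26,-0.123,0.01,-1.2],[100,-0.305,-0.145,0.02,-1.2],[100,-0.35,-0.166,0.03,-1.2]]

```text
clock: 0.9
eef_pos: [483.8, 313.6, 374.4]
tcp_rot: [-3.141, 0.0, 2.819]
contact_force: [1.6, 0.9, 0.8]
opening: 0.999
```

Run:
```python
from h import *
from rig import r
s=r.sense();print(s['eef_pos'],s['tcp_rot'],s['clock'])
for z in(350,272): print(shift(s,(572,220,z),161.5))
```

```text
[483.83688435 313.57019198 374.36281275] [-3.14054735e+00  6.40177168e-05  2.81871614e+00] 0.9
(array([-0.1133, -0.0607,  0.0244]), np.float64(0.0))
(array([-0.1133, -0.0607,  0.1024]), np.float64(0.0))
```

carry_out:
  steps:
    - [[100,-0.04,-0.02,0,0],[100,-0.075,-0.04,0,0],[100,-0.1,-0.054,0,0],[100,-0.1133,-0.0607,0.01,0],[100,-0.1133,-0.0607,0.0244,0],[100,-0.1133,-0.0607,0.0244,0]]

```text
clock: 1.5
eef_pos: [570.5, 220.2, 346.9]
tcp_rot: [-3.138, -0.004, 2.818]
contact_force: [-0.5, 0.7, -0.5]
opening: 1.001
```

Run:
```python
from h import *
from rig import r
s=r.sense();print(s['eef_pos'],s['tcp_rot'],s['clock'])
save('top','top1');save('side','side1')
crop('side1',180,60,290,200,5,'d1');crop('top1',140,100,270,230,5,'d2')
for z in(272,): print(shift(r.sense(),(572,220,z),161.5))
```

```text
[570.52746167 220.18259171 346.89864676] [-3.13766224 -0.00414531  2.81848311] 1.5
(array([-0.0015, -0.0004,  0.0769]), np.float64(0.07))
```

View pics/d1.png

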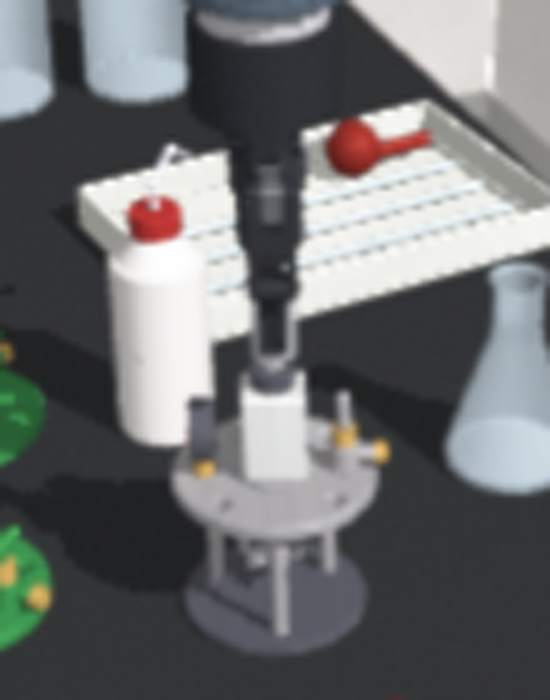

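View pics/d2.png

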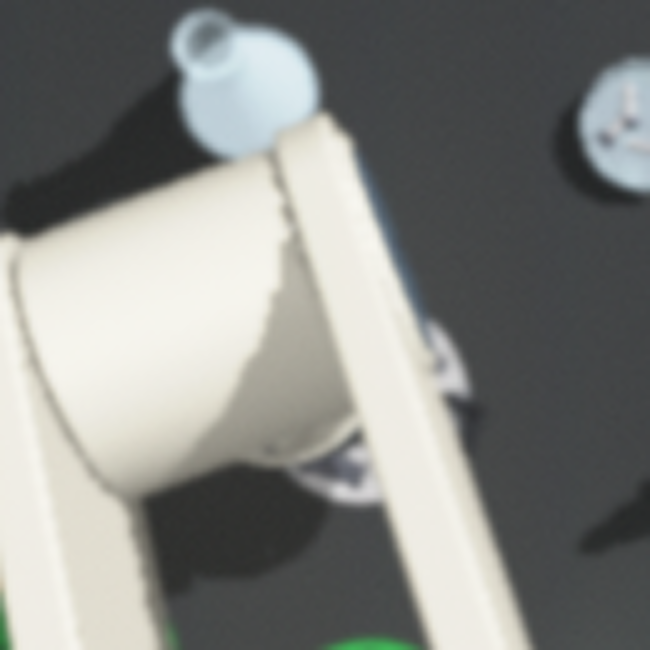

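The side crop shows the near finger at about (273,330), centred over the cap at (272,375). In the top view the arm hides the grasp. I descend straight down.

carry_out:
  steps:
    - [[100,-0.0015,-0.0004,0.01,0],[100,-0.0015,-0.0004,0.03,0],[100,-0.0015,-0.0004,0.05,0],[100,-0.0015,-0.0004,0.065,0],[100,-0.0015,-0.0004,0.073,0],[100,-0.0015,-0.0004,0.076,0],[100,-0.0015,-0.0004,0.076,0],[100,-0.0015,-0.0004,0.076,0]]

```text
clock: 2.4
eef_pos: [572.3, 220.2, 273.7]
tcp_rot: [-3.14, -0.001, 2.82]
contact_force: [-0.0, 0.4, 0.2]
opening: 1.001
```

Run:
```python
from h import *
from rig import r
save('side','side2')
s=r.sense();print(s['eef_pos'],s['tcp_rot'],s['contact_force'])
crop('side2',180,60,290,200,5,'d3')
print(shift(s,(572,220,272),161.5))
```

```text
[572.31051114 220.18521395 273.73730569] [-3.14017325e+00 -9.94139712e-04  2.81985404e+00] [ 0.39040915  0.04996029 -0.20598766]
(array([ 0.0002, -0.0003,  0.0017]), np.float64(0.07))
```

View pics/d3.png

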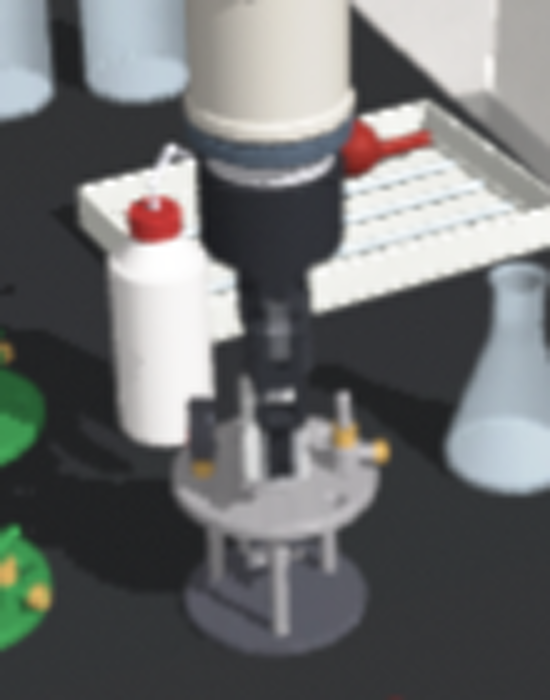

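The near finger stands centred in front of the block, at about (278,440) in the crop. I close with 90 N.

carry_out:
  steps:
    - [[60,0,0,0.001,0],[40,0,0,0.001,0],[30,0,0,0.001,0],[20,0,0,0.001,0],[20,0,0,0.001,0],[20,0,0,0.001,0],[20,0,0,0.001,0],[20,0,0,0.001,0]]
  squeeze: 90

```text
clock: 3.25
eef_pos: [572.6, 220.3, 273.2]
tcp_rot: [-3.141, -0.0, 2.82]
contact_force: [-0.0, 1.1, 5.2]
opening: 0.341
```

Run:
```python
from h import *
from rig import r
save('side','side3')
s=r.sense();print(s['eef_pos'],s['tcp_rot'],s['contact_force'],s['opening'])
crop('side3',180,60,290,200,5,'d4')
```

```text
[572.57956377 220.34094137 273.26901856] [-3.14094171e+00 -2.08766804e-04  2.81981911e+00] [-0.36083514  0.46528094  6.44108303] 0.3403897561789952
```

View pics/d4.png

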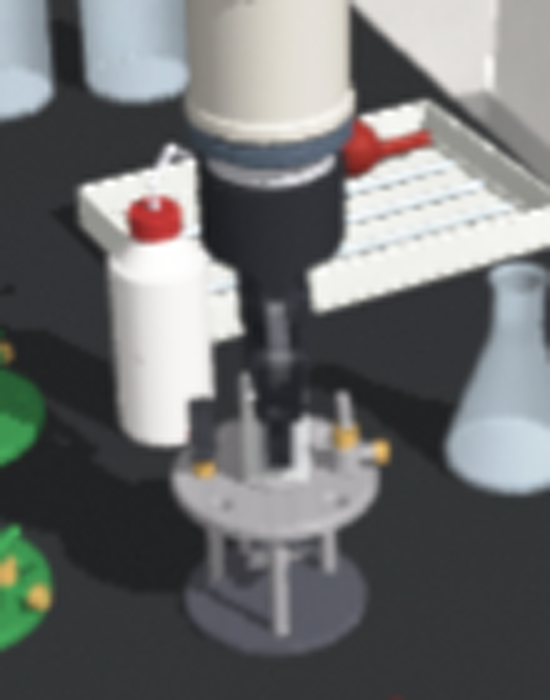

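The opening is 0.34, or 29 mm, which matches the 30 mm block. The underside is at 80 and the TCP at 273.2, so the offset is 193.2. I lift 130 mm.

carry_out:
  steps:
    - [[20,0,0,-0.003,0],[20,0,0,-0.012,0],[20,0,0,-0.03,0],[20,0,0,-0.055,0],[20,0,0,-0.085,0],[20,0,0,-0.11,0],[20,0,0,-0.125,0],[20,0,0,-0.13,0]]

```text
clock: 4.1
eef_pos: [572.7, 220.4, 404.7]
tcp_rot: [3.141, 0.001, 2.82]
contact_force: [-0.5, -0.4, -6.9]
opening: 0.341
```

Run:
```python
from h import *
from rig import r
save('side','side4')
s=r.sense();print(s['eef_pos'],s['tcp_rot'],s['contact_force'],s['wrist_torque'],s['opening'])
crop('side4',170,40,300,170,5,'d5')
# reactor mean centre, z
print(shift(s,(531.3,-239.3,s['eef_pos'][2]),161.5-13.9))
```

```text
[572.67784541 220.36464748 404.37877137] [3.14148661e+00 7.68938555e-04 2.81970136e+00] [ 1.01368268 -0.28993139 -6.61163198] [ 0.06453996 -0.0227234  -0.00660195] 0.33871874520287176
(array([-0.1062, -0.4491,  0.    ]), np.float64(13.96))
```

View pics/d5.png

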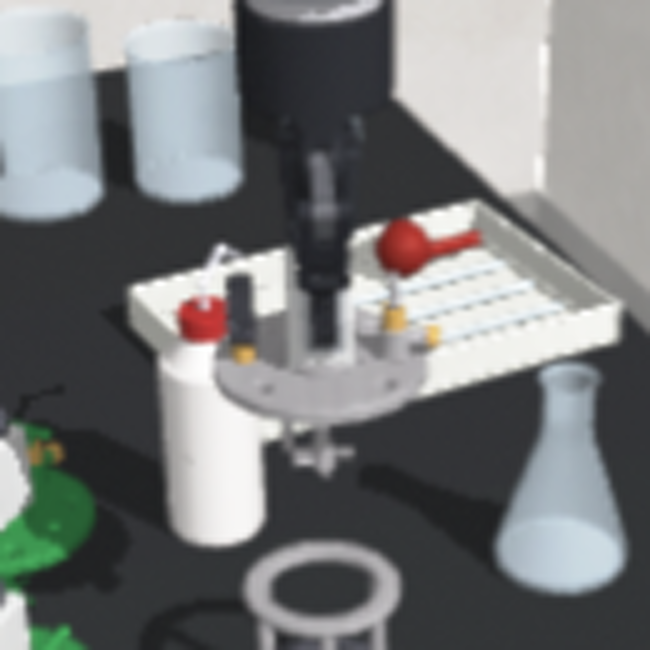

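The head hangs level and clear of the stand: about 6.6 N, 0.67 kg, stirrer bottom at about 155. I carry it across.

carry_out:
  steps:
    - [[20,-0.0024,-0.01,0,0.5],[20,-0.0071,-0.03,0,1.5],[20,-0.014,-0.06,0,3],[20,-0.0225,-0.095,0,4],[20,-0.031,-0.13,0,5.5],[20,-0.039,-0.165,0,7],[20,-0.047,-0.2,0,8],[20,-0.0555,-0.235,0,9]]

```text
clock: 4.95
eef_pos: [549.8, -22.0, 402.7]
tcp_rot: [-3.14, -0.002, 2.662]
contact_force: [0.0, -0.1, -6.4]
opening: 0.338
```

Run:
```python
from h import *
from rig import r
s=r.sense();print(s['eef_pos'],s['tcp_rot'],s['opening'])
print(shift(s,(531.3,-239.3,404),161.5-13.9))
```

```text
[549.79972016 -22.03949317 402.74109555] [-3.14026931e+00 -1.80719221e-03  2.66157448e+00] 0.33821290502889717
(array([-0.0839, -0.2013, -0.0011]), np.float64(4.9))
```

carry_out:
  steps:
    - [[20,-0.0146,-0.035,-0.001,1],[20,-0.029,-0.07,-0.001,2],[20,-0.0438,-0.105,-0.001,3],[20,-0.0575,-0.138,-0.001,4],[20,-0.069,-0.166,-0.001,4.9],[20,-0.0775,-0.186,-0.001,4.9],[20,-0.082,-0.197,-0.001,4.9],[20,-0.0839,-0.2013,-0.001,4.9]]

```text
clock: 5.75
eef_pos: [530.5, -240.3, 402.7]
tcp_rot: [-3.14, -0.004, 2.574]
contact_force: [0.2, -0.2, -6.3]
opening: 0.337
```

carry_out:
  steps:
    - [[20,0,0,0,0],[20,0,0,0,0],[20,0,0,0,0]]

```text
clock: 6.05
eef_pos: [530.6, -239.4, 402.5]
tcp_rot: [-3.14, -0.004, 2.575]
contact_force: [-0.2, -0.6, -6.4]
opening: 0.342
```

Run:
```python
from h import *
from rig import r
save('side','side5');save('top','top5')
s=r.sense();print(s['eef_pos'],s['tcp_rot'],s['contact_force'],s['opening'],s['clock'])
crop('side5',230,170,370,300,5,'e1');crop('top5',300,110,450,240,5,'e2')
print(shift(s,(531.3,-239.3,404),161.5-13.9))
```

```text
[ 530.67008569 -239.58813229  402.71463537] [-3.13989609 -0.00379416  2.57541414] [ 0.50967292 -0.54732517 -7.14096828] 0.3428243881630126 6.15
(array([-0.0004,  0.0006, -0.0013]), np.float64(-0.04))
```

View pics/e1.png

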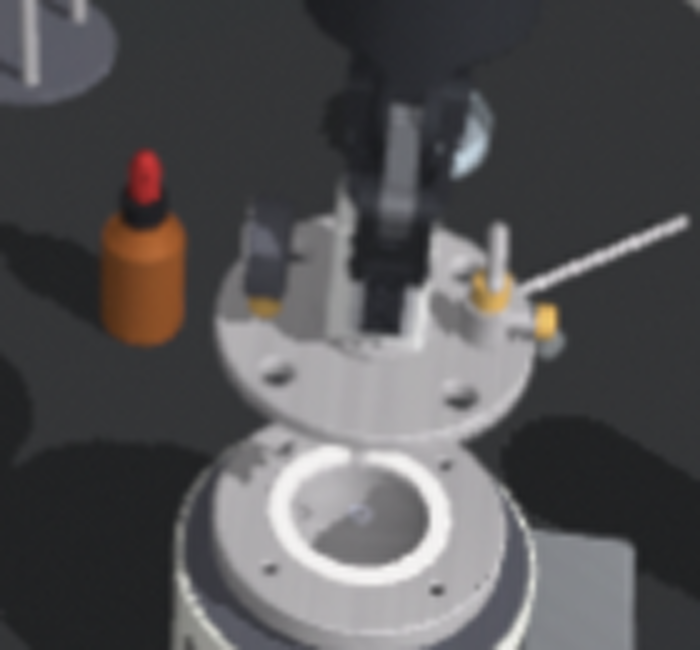

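View pics/e2.png

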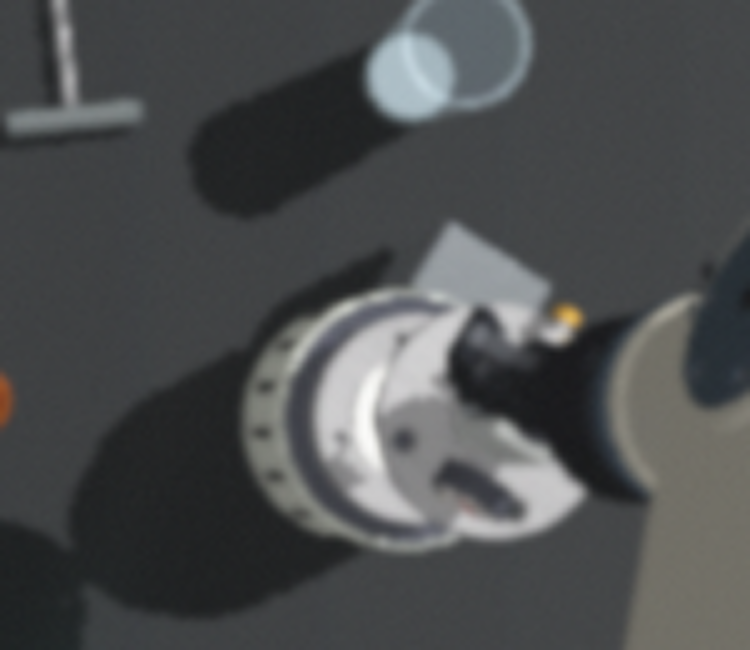

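The side crop shows the head over the reactor, its holes at (278,374) and (461,397) in the crop, with the flange holes visible below. I zoom in for precise hole centres before lowering.

```bash
python3 -c "
from h import *
crop('side5',268,205,343,262,10,'e3');crop('top5',360,160,430,220,10,'e4')"
```

```text
(no output)
```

View pics/e3.png

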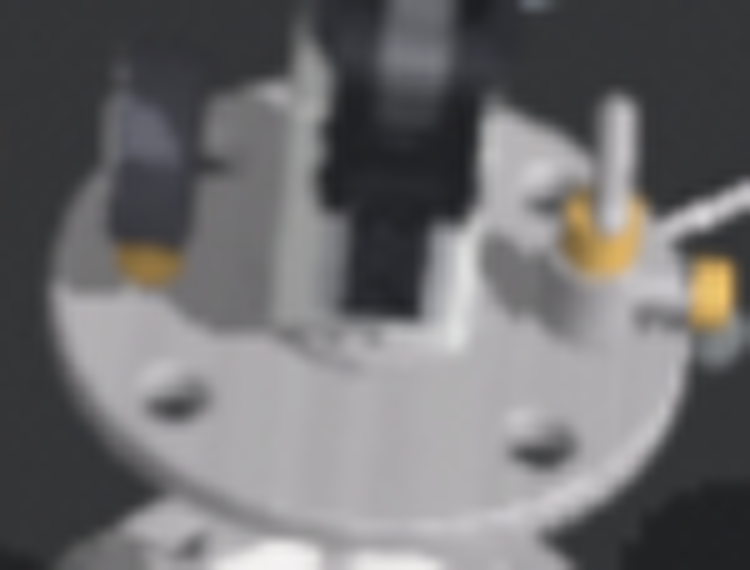

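View pics/e4.png

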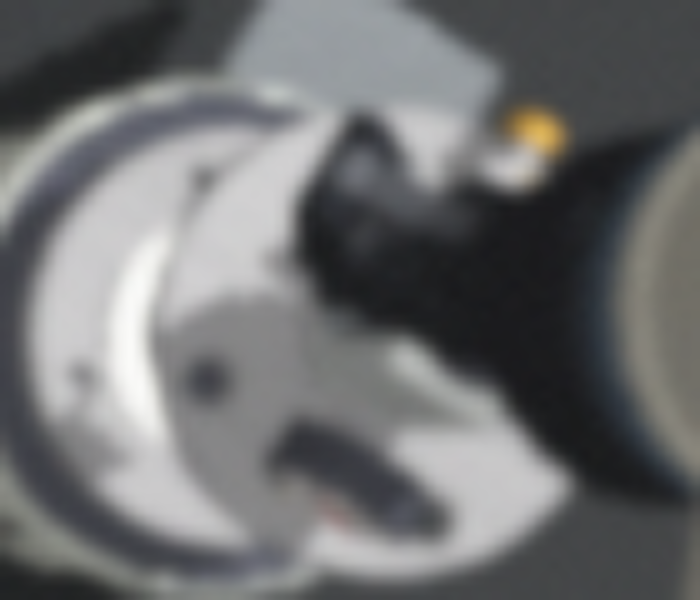

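```bash
cat >> h.py <<'E'
def cv(L,k,o): return (np.array(L,float)+.5)/k-.5+np.array(o)
E
python3 - <<'E'
from h import *
np.set_printoptions(precision=1,suppress=True)
S,T=load('side5'),load('top5')
p=cv([(176,391),(543,441)],10,(268,205)); z=402.7-193.2+8
H=onz(S,p,z); d=H[1]-H[0]; a=np.arctan2(d[1],d[0]); print(H,np.linalg.norm(d),np.degrees(a))
m=H.mean(0)[:2]; c=m+31.1*np.array([-np.sin(a),np.cos(a)]); print('centre side',c,'vs side reactor 531.5 -240.7')
t=onz(T,cv([(208,378)],10,(360,160)),z); print('top hole',t)
for yaw in(-32.4,):
    y=np.radians(yaw);R=np.array([[np.cos(y),-np.sin(y)],[np.sin(y),np.cos(y)]])
    print('top centre',t[0,:2]-R@[-31.1,31.1], 'vs top reactor 531.0 -237.9')
E
```

```text
[[ 486.3 -248.3  217.5]
 [ 538.3 -282.9  217.5]] 62.46350305088603 -33.67677134662975
centre side [ 529.6 -239.7] vs side reactor 531.5 -240.7
top hole [[ 519.5 -194.4  217.5]]
top centre [ 529.1 -237.3] vs top reactor 531.0 -237.9
```

Both cameras agree that the head centre is off by about (-1.9,+0.8) mm from the reactor. I correct for that and lower to underside ≈150 first.

Run:
```python
from h import *
from rig import r
s=r.sense();print(shift(s,(532.6,-240.2,343),147.6), s['eef_pos'])
```

```text
(array([-0.0022,  0.0006,  0.0597]), np.float64(-0.04)) [ 530.67008569 -239.58813229  402.71463537]
```

carry_out:
  steps:
    - [[20,-0.0022,0.0006,0,0],[20,-0.0022,0.0006,0.005,0],[20,-0.0022,0.0006,0.015,0],[20,-0.0022,0.0006,0.03,0],[20,-0.0022,0.0006,0.045,0],[20,-0.0022,0.0006,0.055,0],[20,-0.0022,0.0006,0.0597,0],[20,-0.0022,0.0006,0.0597,0]]

```text
clock: 6.95
eef_pos: [532.4, -240.2, 341.9]
tcp_rot: [-3.14, -0.005, 2.575]
contact_force: [-0.5, 0.1, -6.0]
opening: 0.341
```

carry_out:
  steps:
    - [[20,0,0,0,0],[20,0,0,0,0],[20,0,0,0,0]]

```text
clock: 7.25
eef_pos: [532.6, -240.2, 342.5]
tcp_rot: [-3.14, -0.005, 2.575]
contact_force: [-0.5, -0.7, -5.7]
opening: 0.341
```

Run:
```python
from h import *
from rig import r
save('side','side6');save('top','top6')
s=r.sense();print(s['eef_pos'],s['tcp_rot'],s['contact_force'],s['opening'],s['clock'])
crop('side6',262,220,342,290,9,'f1');crop('top6',355,160,425,220,10,'f2')
```

```text
[ 532.52262933 -240.21073238  342.38590472] [-3.13974679 -0.00463991  2.57542799] [-0.71802782  0.5240998  -5.53493731] 0.34645667238174477 7.35
```

View pics/f1.png

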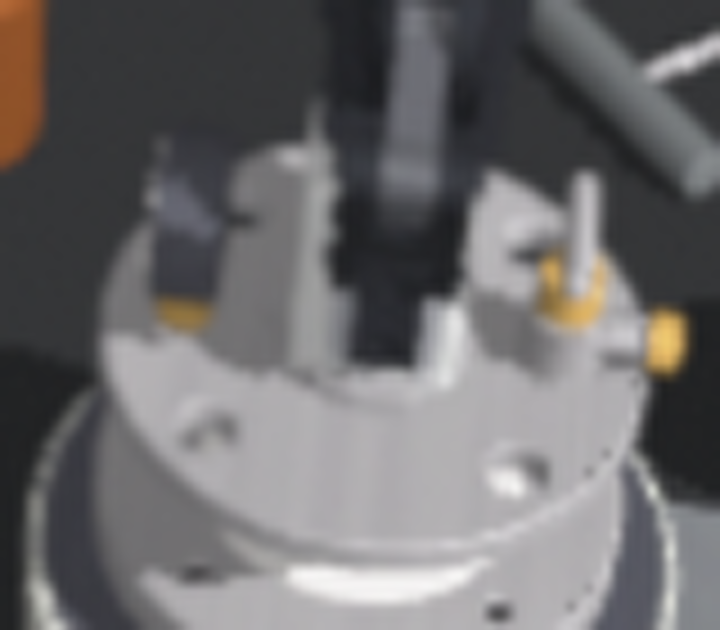

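View pics/f2.png

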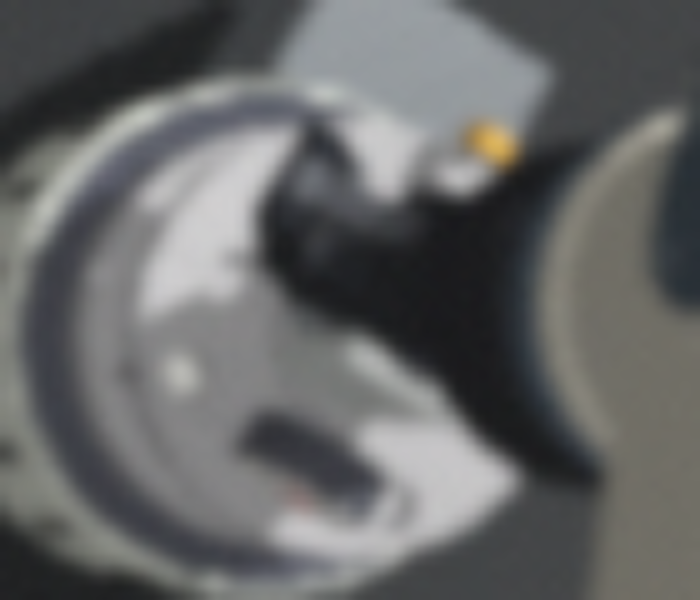

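Run:
```python
from h import *
np.set_printoptions(precision=1,suppress=True)
S,T=load('side6'),load('top6')
p=cv([(210,426),(517,476)],9,(262,220)); z=342.4-193.2+8
H=onz(S,p,z); d=H[1]-H[0]; a=np.arctan2(d[1],d[0]); print(H,np.linalg.norm(d),np.degrees(a))
m=H.mean(0)[:2]; c=m+31.1*np.array([-np.sin(a),np.cos(a)]); print('centre side',c,'vs side reactor 531.5 -240.7')
t=onz(T,cv([(180,373)],10,(355,160)),z); print('top hole',t,'vs 521.6 -194.9')
print(proj(T,[531.2,-239,112]),proj(T,np.array([[521.6,-194.9,112],[488.1,-247.5,112]])))
```

```text
[[ 489.  -249.1  157.2]
 [ 539.1 -284.4  157.2]] 61.35112923732696 -35.13823043327591
centre side [ 531.9 -241.3] vs side reactor 531.5 -240.7
top hole [[ 521.1 -194.3  157.2]] vs 521.6 -194.9
[[384.  193.1]] [[367.6 196.8]
 [387.3 209.3]]
```

Position now agrees in both cameras to about 0.6 mm, with opposite signs. Side-view yaw from hand-picked holes is noisy (-34 to -35), while pads and tool say -32.4. I lower to the final height, then check yaw properly.

Run:
```python
from h import *
from rig import r
s=r.sense();print(shift(s,(532.5,-240.2,315.5),147.6), s['eef_pos'])
```

```text
(array([-0.0001,  0.    ,  0.0269]), np.float64(-0.04)) [ 532.52262933 -240.21073238  342.38590472]
```

carry_out:
  steps:
    - [[20,0,0,0.003,0],[20,0,0,0.009,0],[20,0,0,0.016,0],[20,0,0,0.022,0],[20,0,0,0.0255,0],[20,0,0,0.0265,0],[20,0,0,0.0265,0],[20,0,0,0.0265,0]]

```text
clock: 8.15
eef_pos: [532.5, -240.2, 316.1]
tcp_rot: [-3.14, -0.004, 2.575]
contact_force: [0.2, -0.2, -5.9]
opening: 0.34
```

Run:
```python
from h import *
from rig import r
save('side','side7');save('top','top7')
s=r.sense();print(s['eef_pos'],s['tcp_rot'],s['contact_force'],s['opening'],s['clock'])
crop('side7',262,225,337,285,10,'g1');crop('top7',350,155,425,215,10,'g2')
S=load('side7')
# overlay predicted plate-top hole outlines, side-camera reactor frame
im=cv2.imread('pics/g1.png')
z=s['eef_pos'][2]-193.2+8
y=np.radians(-32.4); th=np.linspace(0,2*np.pi,40)
for hx,hy in((-31.1,-31.1),(31.1,-31.1),(31.1,31.1)):
    q=np.array([[531.5+np.cos(y)*hx-np.sin(y)*hy+6*np.cos(t),-240.7+np.sin(y)*hx+np.cos(y)*hy+6*np.sin(t),z] for t in th])
    u=((proj(S,q)-np.array([262,225])+.5)*10-.5).astype(np.int32)
    cv2.polylines(im,[u],True,(0,0,255),1)
cv2.imwrite('pics/g3.png',im)
```

```text
[ 532.49028453 -240.22554225  316.14874292] [-3.13983665 -0.00421876  2.5753874 ] [-0.09653622 -0.00667873 -6.46815239] 0.3366431263553686 8.25
```

View pics/g1.png

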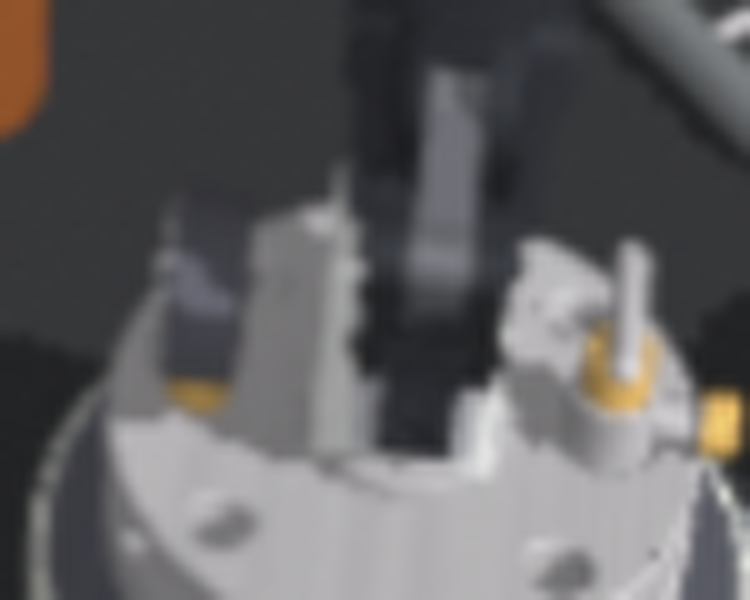

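View pics/g3.png

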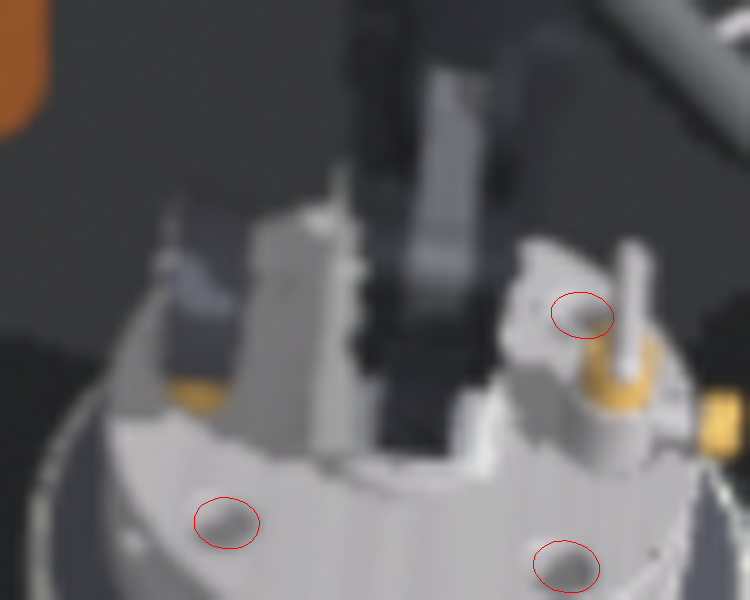

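View pics/g2.png

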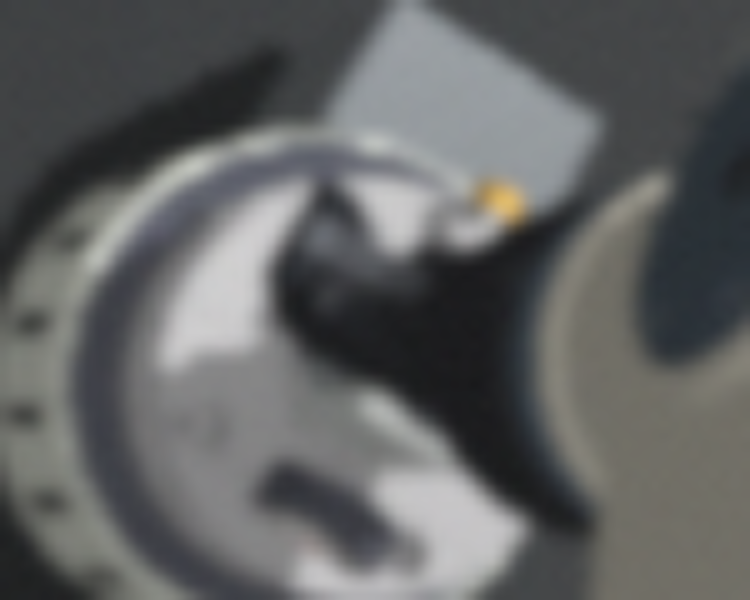

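The overlaid outlines (red) of perfectly aligned holes coincide with the three visible holes, at (227,522), (567,567) and (580,315), to about 0.3 px. The gap is about 10.9 mm. I check the top view's hole at (205,422) too.

Run:
```python
from h import *
T=load('top7'); im=cv2.imread('pics/g2.png'); y=np.radians(-32.4); th=np.linspace(0,2*np.pi,40)
for z,rr,col in((130.9,6,(0,0,255)),(112,2.5,(0,255,0))):
  for hx,hy in((-31.1,31.1),(31.1,31.1),(-31.1,-31.1)):
    q=np.array([[531+np.cos(y)*hx-np.sin(y)*hy+rr*np.cos(t),-237.9+np.sin(y)*hx+np.cos(y)*hy+rr*np.sin(t),z] for t in th])
    cv2.polylines(im,[((proj(T,q)-np.array([350,155])+.5)*10-.5).astype(np.int32)],True,col,1)
q=np.array([[531+56*np.cos(t),-237.9+56*np.sin(t),130.9] for t in th])
cv2.polylines(im,[((proj(T,q)-np.array([350,155])+.5)*10-.5).astype(np.int32)],True,(255,0,0),1)
cv2.imwrite('pics/g4.png',im)
S=load('side7'); crop('side7',255,220,345,310,8,'g5'); im=cv2.imread('pics/g5.png')
q=np.array([[531.5+56*np.cos(t),-240.7+56*np.sin(t),130.9] for t in th])
cv2.polylines(im,[((proj(S,q)-np.array([255,220])+.5)*8-.5).astype(np.int32)],True,(255,0,0),1)
cv2.imwrite('pics/g5.png',im)
```

```text
(no output)
```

View pics/g4.png

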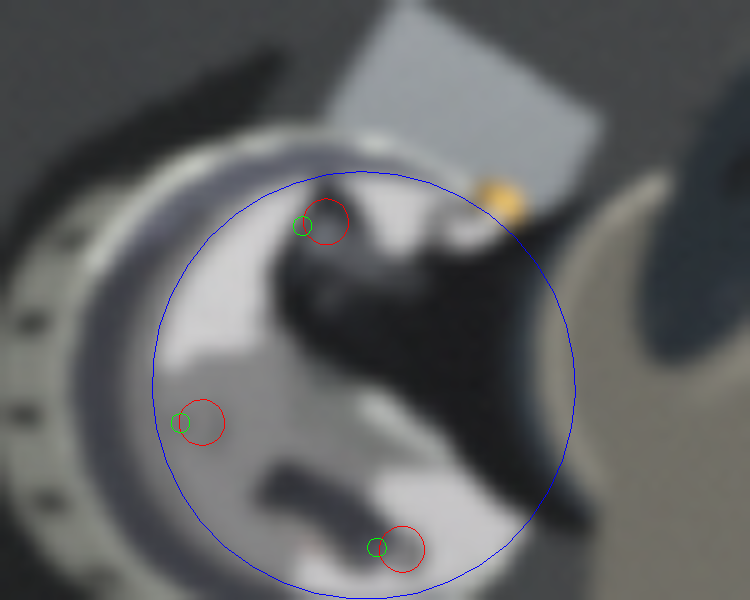

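View pics/g5.png

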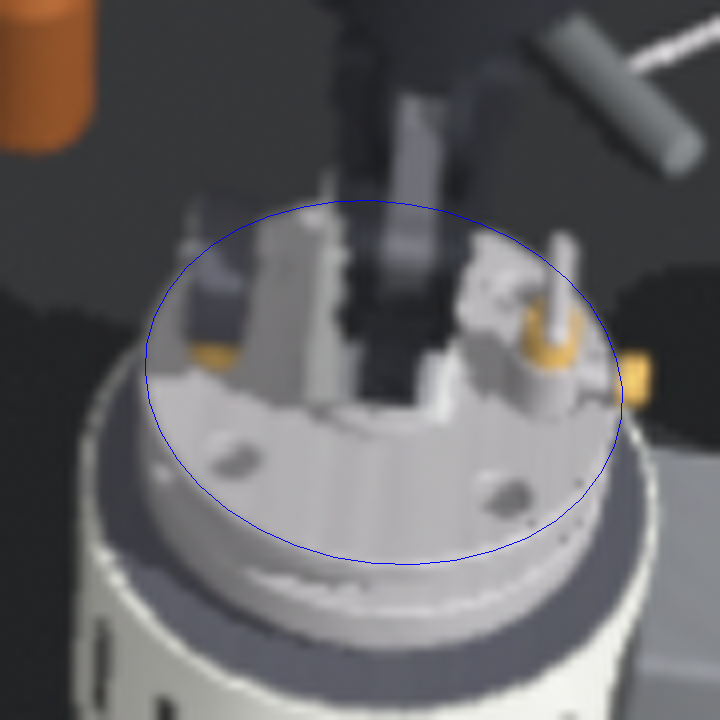

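The top-view hole also sits within about 0.3 px of the aligned outline. I trim the height by 0.9 mm and settle.

carry_out:
  steps:
    - [[20,0,0,0.0004,0],[20,0,0,0.0009,0],[20,0,0,0.0009,0],[20,0,0,0.0009,0],[20,0,0,0.0009,0],[20,0,0,0.0009,0],[20,0,0,0.0009,0],[20,0,0,0.0009,0]]

```text
clock: 9.05
eef_pos: [532.5, -240.2, 315.3]
tcp_rot: [-3.14, -0.004, 2.575]
contact_force: [-0.1, -0.4, -6.3]
opening: 0.341
```

Run:
```python
from h import *
from rig import r
save('side','side8');save('top','top8')
for i in range(1):
    s=r.sense();print(s['eef_pos'],s['tcp_rot'],s['contact_force'],s['qvel'].round(3),s['opening'],s['clock'])
crop('side8',0,0,512,384,1.5,'k1');crop('top8',0,0,512,384,1.5,'k2')
```

```text
[ 532.51246241 -240.21489778  315.27531231] [-3.13986053 -0.00413946  2.57541599] [ 0.73070034 -0.43903547 -5.53618975] [ 0.     0.    -0.001  0.     0.001 -0.001] 0.33968549134066145 9.15
```

View pics/k1.png

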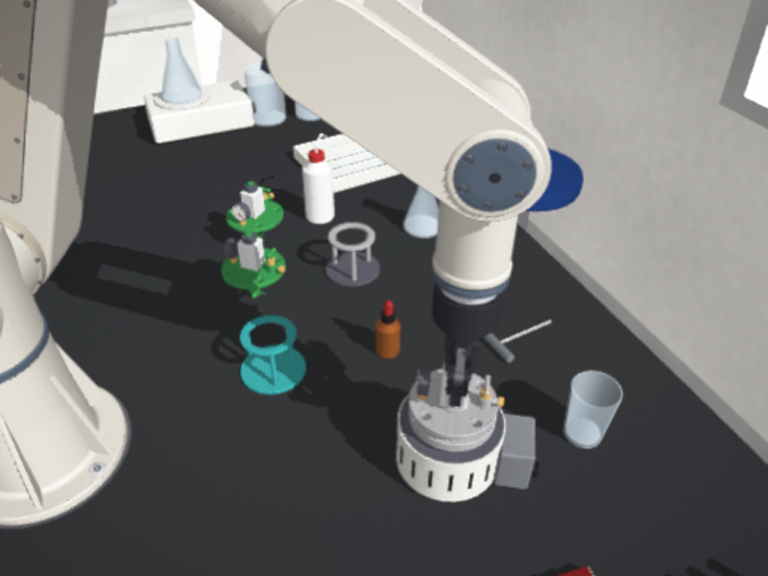

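View pics/k2.png

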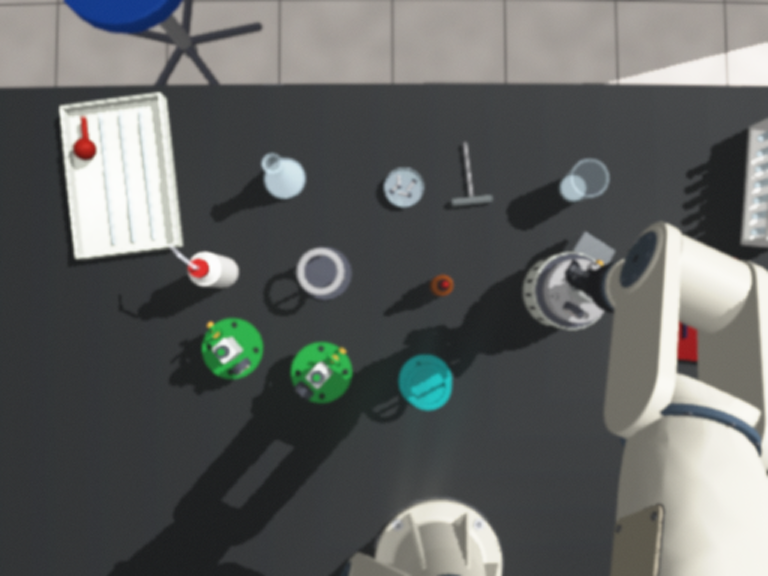

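Both views show the bystanders at their starting pixels (dropper (442,285), dish (404,188) and key (470,200) in the top view). The head is held over the flange, the arm is still, and only the head's weight shows on the wrist. I hand it in.

```bash
python3 -c "
from rig import workorder; print(workorder.sign_off())"
```

```text
the job is handed in; nothing more can be done
None
```

The steel head is held about 10 mm above the reactor flange, stirrer in the vessel, with its four bolt holes lined up over the threaded holes. I gripped it by its block (90 N), lifted it off the grey stand, carried it over at about 210 mm, turned it about 14° and lowered it in two stages. The job was handed in at about 9 s.

**Last checks**
- **Height:** the underside is at about 122.1 mm, from the arm's height since the grasp, so the gap to the flange is about 10.1 mm.
- **Holes:** just before a last 0.9 mm drop, all four visible hole positions (three in the side view, one in the top view) sat within about 0.3 px of perfectly aligned outlines. That is roughly 0.5–0.8 mm.
- **Stillness and force:** the joints are still, and the wrist feels only the head's weight, about 6 N. No contact with the reactor showed in the force readings.
- **Bystanders:** the ones I could see are where they started. In the last pictures the arm hides part of the flask in the side view only.

**What disagreed or is not perfect**
- **Camera offset:** the two cameras differ by 3–4 mm in absolute position, so I compared head and flange within each camera.
- **Turn angle:** hand-picked hole centres in the side view gave -33.7° and then -35.1°, while the gripper and the reactor's hole pattern both gave -32.4°. The final outline check supported -32.4°.
- **Level:** the tool is tilted about 0.25°, about 0.5 mm across the plate. I left it, because the moves cannot correct tilt.

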